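Show the plug socket to the inspection camera

ROBOT

A 6-joint arm with a two-finger parallel gripper is mounted at the origin on the work surface. World frame = base frame: x ahead of the robot, y to its left, z up, the work surface at z = 0. Lengths are in m, angles in rad, forces in N, time in s.
With the tool pointing down it reaches from about 0.3 to 0.875 m from the base axis. Payload 6.4 kg.
Tool frame: the origin (TCP) lies between the finger pads; the fingertips stand 8 mm ahead of it and the grasp point (between the pads) lies 11 mm behind it; z points along the fingers, y is the direction in which the jaws open and shut (so a half turn about z gives the same grasp; the last joint's range is limited). The gripper opens to 85 mm and grips with 20 to 120 N. Pads are 22 mm wide; open, the fingers measure 114 mm over their backs; the gripper's body (76 mm by 85 mm) begins 54 mm behind the grasp point. The pads swing forward as they close: fully open they stand 13 mm farther back than shut.
Start: joints at [-0.206, 0.181, 1.607, -0, 1.354, -0.206], TCP at [0.575, 0, 0.239] pointing down, gripper open.
Joint ranges: [-2.99, 2.99], [-0.89, 2.07], [0.3, 2.58], [-1.14, 4.28], [0, 2.63], [-3.12, 3.12]. Speed limits (rad/s): [2.57, 2.57, 3.01, 3.14, 3.14, 3.14].

INTERFACE

Orientations are given as a unit quaternion [w, x, y, z].
In Python, from bench import monitor, viewer, workorder, spotter gives the robot as it stands. The module is installed in compiled form; this text tells all that it offers.
- The arm moves only by the tool move_arm, never from a script. Its argument "motion" is a list of rows, each a list of 3 entries, a list of its own where there are three numbers: the shift along the tool's x, y, z in units of 60 mm (1.0 is 60 mm), then the turn, a rotation vector about the tool's x, y, z in units of 8 degrees (1.0 is 8 degrees), then the opening in per cent of the stroke, from 0 (shut) to 100 (fully open). In form: [[[dx, dy, dz], [rx, ry, rz], grip], ...]. A call has 1 to 10 rows; each row is the pose to reach, as a shift and turn from the pose commanded when the call began, along the tool's axes at that moment; what a row does not reach only later rows make up. A row lasts 1/8 s, in which the tool goes at most 62.5 mm and 10.7 degrees, less where a joint would pass 70% of its speed; a pose out of reach is approached as far as the arm can. A call with a gripper value outside its range is refused whole. The fingers move at their own pace and stop on an object; the grip force is fixed at half the most. Time passes only in rows, so rows that repeat a pose let the fingers close. It gives the time, the measured TCP pose, the force and the opening at its end, in the units of the state.
- monitor.get_obs(): the state, without advancing time (a new reading comes with each control period).
- viewer.camera(name): name is "scene" or "side" or "wrist"; returns the picture (480x640x3 uint8, blue, green, red); there is no depth.
- viewer.calibration(name): a dict with "fovy" (degrees; the focal length in pixels is half the picture's height over the tangent of half this angle, whatever the lens; pixels are square), "cx", "cy" (the principal point, pixels), "extrinsics" (4x4, takes a point from camera to world coordinates). Camera axes: x right, y down, z forward; pixel columns grow to the right and rows downward; lengths in m; the calibration is good to about 2 mm. A picture is of the moment at which its call begins: read the wrist's pose just before it. calibration takes no time and is no camera call; for the wrist camera it gives the pose at the moment of the call.
- workorder.hand_in(): hands the job in, once; it reports no verdict.
Trained networks look in the newest picture that a camera, given by its name, has taken for a name from the list of things; names that differ only in an ending like _2 or _b are one class to them, and where a whole thing is asked for, a point or a joint stands for the part that bears it (a point fixed in the world has none). Each returns a list of dicts, best first, with "score" (0 to 1); they miss things now and then, are a little off and sometimes report something else, mostly with a low value. They report only what shows in the picture. A call takes as long as a camera call. They do not tell look-alikes from the thing itself.
- spotter.search_frame(camera, name): "centre" ([column, row] as shares, 0 to 1, of the picture: columns of its width, rows of its height, amid what is visible of it).
- spotter.outline_of(camera, name): "region" (480x640 bool, what is visible of it) and "centre" ([column, row] as shares, 0 to 1, of the picture: columns of its width, rows of its height, amid what is visible of it).
The state is a dict: "time_s": time; "q": joint angles; "dq": joint speeds; "joint_efforts": joint torques, N m; "eef_pos": TCP position; "eef_rot": TCP orientation; "wrist_force": force on the tool from outside, world axes, zero at the start; "torque": the same for the moment, N m; "opening": opening from 0.0 (shut) to 1.0 (fully open).
Only numpy, scipy, OpenCV 4.12 (cv2) and the standard library are available. Lean on these libraries where they do the work, as an engineer would, in place of code of your own. Each camera call takes 0.05 s, during which the arm holds its last target. There are 200 camera calls.

TASK

Take the plug socket - the long one with a hexagonal collar, lying among the short sockets in a red bin - out of the bin and hold it up to the inspection camera so that it looks straight down the bore: the wide round mouth facing the lens squarely, centred in front of it and 12 cm away from the glass. Leave the short sockets standing in the bin and do not touch the camera. Finish still holding the socket there in the air, steady; do not put it down or let go.

Things in the scene. Friction and masses are not known exactly. Their poses are not given: they have to be found in the camera images.
- plug_socket: Plug socket, bright steel, 68 mm long, 0.16 kg, lying level in the socket bin, turned any way, axis 13.5 mm above the bin's inner floor. Origin mid-length on its axis; its x axis runs along the bore to the mouth. x = -16 to 34 mm: round tube 27 mm in diameter, open mouth (bore 21 mm) at the end; x = -34 to -16 mm: hexagonal collar 27 mm across flats, 12.7 mm square hole in its end.
- mouth (a point): Centre of the plug socket's open round mouth, on its axis, 34 mm from its middle. Axes as the plug socket's.
- camera_head: Inspection camera. Origin: centre of its front glass, 0.26 to 0.29 m above the bench. Its x axis points out along the line of sight, towards the robot's side and 17 to 37 degrees down; y is level. The mouth belongs 120 mm along x. Lens 38 mm, ring light 76 mm in diameter flush with the glass; grey body behind, on a fixed stand (350 mm column on a plate, 185 mm behind the glass).
- socket_bin: Open red stacking bin with the sockets, fixed: 260 mm deep (x), 220 mm wide (y), walls 3 mm, floor 4 mm thick. Origin on the bench under its centre; front with the 50 mm high lip at its -x; back and rear half of the sides 100 mm high. A like bin beside it holds twist drills and is not part of the job; the two may swap places.
- socket_a: Short round socket, bright steel, 30 mm in diameter and 40 mm tall, standing upright in the back part of the socket bin. Origin at the centre of its underside, z axis up along it.
- socket_b: Short round socket, 33 mm in diameter and 42 mm tall, standing upright in the back part of the socket bin. Origin at the centre of its underside, z axis up along it.
- socket_c: Short round socket, 28 mm in diameter and 38 mm tall, standing upright in the back part of the socket bin. Origin at the centre of its underside, z axis up along it.
There are look-alikes about, which are no part of the job. Leave any orange look-alike of the plug_socket alone. What is shaped like the socket_a but pink is not meant.

How it is judged:
On the way:
1. the plug socket is held by the gripper and lifted clear of the bin (contact force between plug_socket and the fingers above 1 N and height (world z) of plug_socket above 0.11 m), for 0.2 s.
At the end, for the whole second after the job is handed in: Held in the fingers alone, at rest, over 12 cm above the bench: mouth 90 to 150 mm before the lens, within 15 mm of the line of sight sideways and up or down, axis within 0.2 rad (11 degrees) of it, mouth towards the lens. The short sockets still stand (within 0.4 rad) (contact force between plug_socket and the fingers above 1 N and height (world z) of plug_socket above 0.12 m and x of mouth in the frame of camera_head between 0.09 and 0.15 m and y of mouth in the frame of camera_head between -0.015 and 0.015 m and z of mouth in the frame of camera_head between -0.015 and 0.015 m and angle between the x axis of plug_socket and the x axis of camera_head, either way round below 0.2 rad and x of plug_socket in the frame of camera_head above 0.12 m and linear speed of plug_socket below 0.03 m/s and contact force between plug_socket and socket_bin below 0.1 N and contact force between plug_socket and camera_head below 0.1 N and contact force between plug_socket and socket_a below 0.1 N and contact force between plug_socket and socket_b below 0.1 N and contact force between plug_socket and socket_c below 0.1 N and angle between each of socket_a, socket_b, socket_c's own z axis and vertical below 0.4 rad); the arm keeps its last pose, push and grip.
It fails at once if a short socket is knocked over or carried off (angle between any of socket_a, socket_b, socket_c's own z axis and vertical above 0.6 rad or distance of any of socket_a, socket_b, socket_c from where it was at the start of the episode above 0.08 m).
It fails at once if the camera is touched (contact force between camera_head and the arm above 1 N or contact force between camera_head and the fingers above 1 N or contact force between camera_head and plug_socket above 1 N).
It also fails if it takes over 42 s, if anything falls off the work surface, if the arm or the gripper's body presses on something with over 40 N, if the wrist force passes 120 N, or if a joint passes its speed limit or range.

## Working session

There is one attempt and no reset: what is moved stays moved. The work goes in short steps, Python scripts to look and compute and a tool call to move; the robot and the scene stay as the last step left them, time stands still between calls to the robot, and variables do not carry over. Pictures are saved under pics/ and viewed, about 8 in all and at most 12, crops included, and the job is handed in when it is done.

Besides the shell and the picture viewer there is one more tool, called after "Emit:" in YAML: its name, and indented under it one key for each argument. move_arm: Moves the arm, as the interface text tells. Its arguments: {"type":"object","properties":{"motion":{"type":"array","items":{"type":"array"}}},"required":["motion"]}

```bash
mkdir -p pics; cat > h.py <<'E'
import numpy as np, cv2
from bench import monitor, viewer, workorder, spotter
from scipy.spatial.transform import Rotation as R
def K(c):
    f=240/np.tan(np.radians(c["fovy"])/2); return f,c["cx"],c["cy"],np.array(c["extrinsics"])
def ray(c,u,v):
    f,cx,cy,T=K(c); d=T[:3,:3]@np.array([(u-cx)/f,(v-cy)/f,1]); return T[:3,3],d/np.linalg.norm(d)
def onz(c,u,v,z):
    o,d=ray(c,u,v); return o+d*(z-o[2])/d[2]
def tri(rs):
    A=np.zeros((3,3));b=np.zeros(3)
    for o,d in rs:
        P=np.eye(3)-np.outer(d,d);A+=P;b+=P@o
    p=np.linalg.solve(A,b); return p,[np.linalg.norm((np.eye(3)-np.outer(d,d))@(p-o))*1000 for o,d in rs]
def proj(c,p):
    f,cx,cy,T=K(c); q=T[:3,:3].T@(np.array(p)-T[:3,3]); return np.array([cx+f*q[0]/q[2],cy+f*q[1]/q[2]])
E
python3 - <<'E'
from h import *
o=monitor.get_obs(); print(o["time_s"],o["eef_pos"],o["eef_rot"],o["opening"])
for n in ["scene","side","wrist"]:
    im=viewer.camera(n); cv2.imwrite(f"pics/{n}0.png",im); c=viewer.calibration(n)
    print(n,c["fovy"],c["cx"],c["cy"],np.round(c["extrinsics"],3).tolist())
    for t in ["plug_socket","camera_head","socket_bin","socket_a","mouth"]:
        print(t,[(np.round(np.array(d["centre"])*[640,480]).tolist(),round(d["score"],2)) for d in spotter.search_frame(n,t)])
E
```

```text
0.0 [5.74465551e-01 1.46102236e-04 2.38402803e-01] [-7.20024075e-04  7.07113355e-01  7.07099695e-01 -4.53546740e-04] 0.9986935314170854
scene 52.474560641612214 321.9408026033063 238.834011474485 [[0.303, 0.54, -0.786, 1.402], [0.953, -0.185, 0.24, -0.239], [-0.016, -0.821, -0.57, 0.765], [0.0, 0.0, 0.0, 1.0]]
plug_socket [([239.0, 341.0], 0.79), ([314.0, 288.0], 0.56)]
camera_head [([137.0, 262.0], 0.62)]
socket_bin [([318.0, 293.0], 0.94)]
socket_a [([347.0, 342.0], 0.54)]
mouth [([236.0, 338.0], 0.87), ([315.0, 288.0], 0.68)]
side 57.556108246450485 321.6151307553646 241.4762710261238 [[-0.804, -0.32, 0.501, 0.17], [-0.594, 0.409, -0.693, 0.589], [0.017, -0.855, -0.519, 0.622], [0.0, 0.0, 0.0, 1.0]]
plug_socket [([334.0, 312.0], 0.94)]
camera_head [([364.0, 136.0], 0.95), ([334.0, 314.0], 0.5)]
socket_bin []
socket_a [([299.0, 289.0], 0.72), ([320.0, 279.0], 0.57)]
mouth [([335.0, 314.0], 0.6)]
wrist 67.03970377267711 318.2390448297079 242.92902454506978 [[1.0, 0.0, -0.001, 0.576], [-0.0, -0.961, -0.278, 0.071], [-0.001, 0.278, -0.961, 0.375], [0.0, 0.0, 0.0, 1.0]]
plug_socket [([305.0, 214.0], 0.83), ([386.0, 379.0], 0.67)]
camera_head []
socket_bin [([318.0, 211.0], 0.94)]
socket_a [([404.0, 228.0], 0.87), ([407.0, 145.0], 0.76), ([398.0, 283.0], 0.73), ([299.0, 213.0], 0.64), ([499.0, 200.0], 0.56)]
mouth [([300.0, 213.0], 0.92), ([385.0, 380.0], 0.63), ([316.0, 213.0], 0.56)]
```

View pics/wrist0.png

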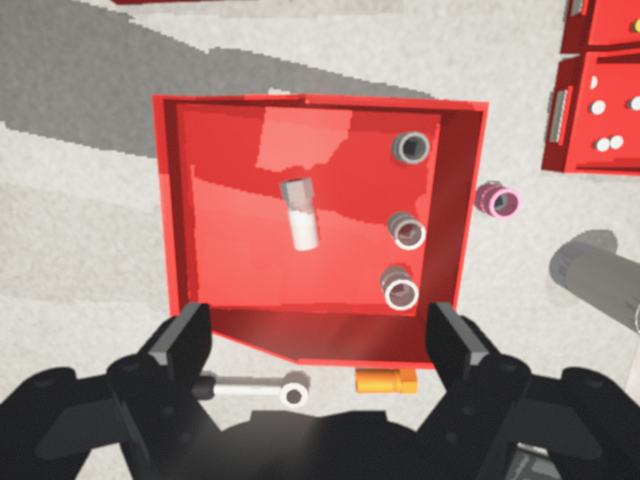

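View pics/side0.png

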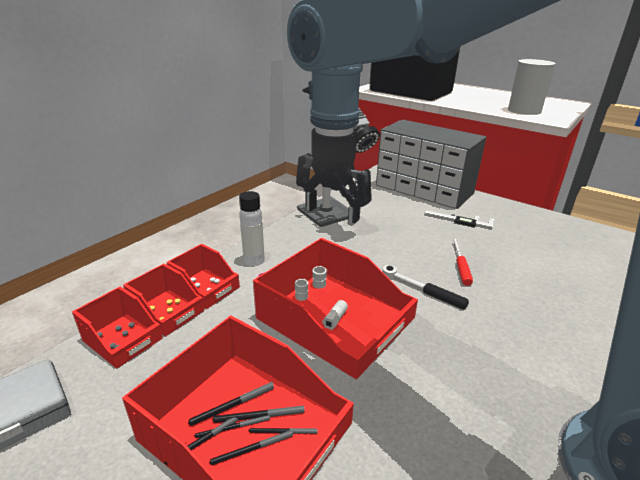

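View pics/scene0.png

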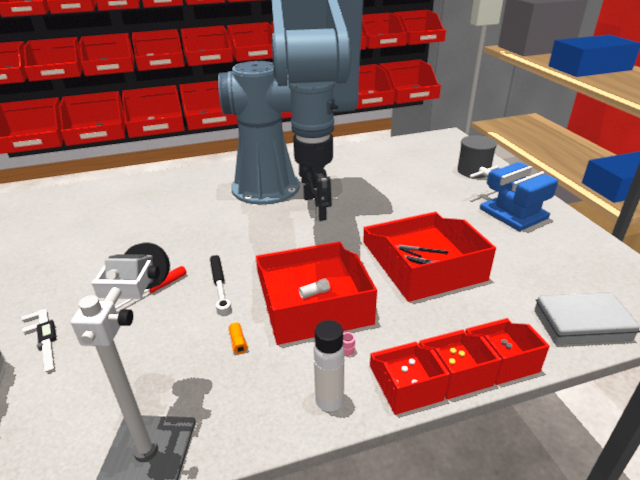

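The wrist view shows the plug socket with its hex collar at (298,190) and its mouth at about (306,245), which points to world -y. The short sockets are at the +x back wall. The camera ring is at about (367,138) in the side view and (145,265) in the scene view.

```bash
python3 - <<'E'
from h import *
ims={n:viewer.camera(n) for n in ["scene","side","wrist"]}
C={n:viewer.calibration(n) for n in ims}
for n in ["wrist","side","scene"]:
    for d in spotter.outline_of(n,"plug_socket")[:2]:
        m=d["region"]; ys,xs=np.nonzero(m); ct=np.array([xs.mean(),ys.mean()])
        r=cv2.minAreaRect(np.stack([xs,ys],1).astype(np.float32))
        print(n,round(d["score"],2),m.sum(),ct.round(1),np.round(cv2.boxPoints(r),1).tolist(), "onz .0175",onz(C[n],*ct,.0175).round(4))
for n in ["side","scene"]:
    for d in spotter.outline_of(n,"camera_head")[:1]:
        ys,xs=np.nonzero(d["region"]); print(n,"cam",d["score"],xs.min(),xs.max(),ys.min(),ys.max())
# bin floor/short sockets
for d in spotter.outline_of("wrist","socket_a"):
    ys,xs=np.nonzero(d["region"]); print("short",np.round(d["score"],2),xs.mean().round(),ys.mean().round(),onz(C["wrist"],xs.mean(),ys.mean(),.03).round(3))
a=cv2.resize(ims["side"][95:185,315:415],None,fx=4,fy=4,interpolation=cv2.INTER_CUBIC)
b=cv2.resize(ims["scene"][230:330,70:180],None,fx=3.6,fy=3.6,interpolation=cv2.INTER_CUBIC)
cv2.imwrite("pics/cam1.png",np.hstack([a,b]))
E
```

```text
wrist 0.8 1981 [300.8 211.7] [[278.29998779296875, 181.5], [310.0, 175.1999969482422], [324.1000061035156, 245.39999389648438], [292.29998779296875, 251.6999969482422]] onz .0175 [ 5.582e-01 -2.000e-04  1.750e-02]
wrist 0.57 1541 [386.1 380.2] [[354.29998779296875, 392.3999938964844], [355.20001220703125, 366.20001220703125], [417.79998779296875, 368.29998779296875], [416.8999938964844, 394.5]] onz .0175 [ 0.6539 -0.1973  0.0175]
side 0.83 383 [334.8 314.2] [[320.70001220703125, 323.5], [338.20001220703125, 297.20001220703125], [349.29998779296875, 304.5], [331.79998779296875, 330.79998779296875]] onz .0175 [5.568e-01 5.000e-04 1.750e-02]
scene 0.62 385 [237.3 337.7] [[227.6999969482422, 323.20001220703125], [242.0, 320.5], [247.60000610351562, 350.79998779296875], [233.39999389648438, 353.3999938964844]] onz .0175 [ 0.6605 -0.2014  0.0175]
side cam 0.8 353 380 111 152
scene cam 0.92 105 168 243 287
short 0.84 410.0 146.0 [0.66  0.064 0.03 ]
short 0.74 497.0 200.0 [0.747 0.014 0.03 ]
short 0.66 398.0 287.0 [ 0.657 -0.076  0.03 ]
```

View pics/cam1.png

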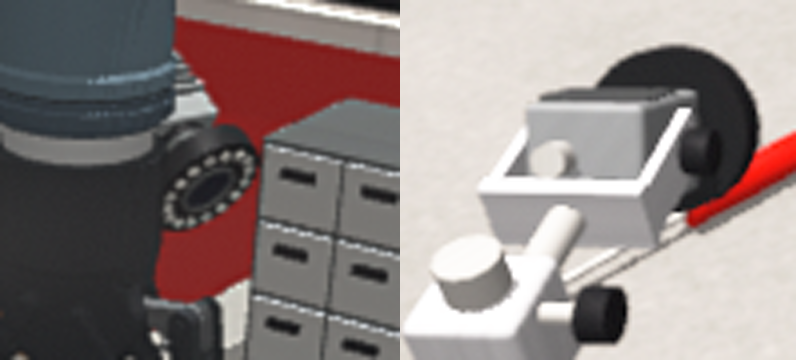

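```bash
python3 - <<'E'
from h import *
C={n:viewer.calibration(n) for n in ["scene","side","wrist"]}
p,e=tri([ray(C["wrist"],300.8,211.7),ray(C["side"],334.8,314.2)]);print("socket tri",p.round(4),np.round(e,1))
for z in(.0175,.024):
    a=onz(C["wrist"],294.2,178.3,z);b=onz(C["wrist"],308.2,248.5,z);print("ends",a.round(4),b.round(4),np.linalg.norm(b-a).round(4),"ang of mouth dir",np.degrees(np.arctan2(b[1]-a[1],b[0]-a[0])).round(1))
for u,v in[(190,165),(195,308),(432,113),(415,315)]:print("floor",onz(C["wrist"],u,v,.004).round(3))
p,e=tri([ray(C["side"],367,142),ray(C["scene"],147,265.5)]);print("cam",p.round(4),np.round(e,1))
print("plate",onz(C["scene"],147,450,.0).round(3))
E
```

```text
socket tri [ 0.558  -0.0006  0.0162] [0.3 0.3]
ends [0.5522 0.033  0.0175] [ 0.5653 -0.0386  0.0175] 0.0728 ang of mouth dir -79.6
ends [0.5527 0.0337 0.024 ] [ 0.5655 -0.0366  0.024 ] 0.0715 ang of mouth dir -79.6
floor [0.447 0.045 0.004]
floor [ 0.437 -0.113  0.004]
floor [0.685 0.094 0.004]
floor [ 0.685 -0.121  0.004]
cam [ 0.7015 -0.3305  0.2717] [0.9 0.9]
plate [ 0.854 -0.39   0.   ]
```

Emit:
move_arm:
  motion:
    - [[0,-0.15,0.9],[0,0,-0.7],80]
    - [[-0.04,-0.28,1.8],[0,0,-1.3],65]
    - [[-0.04,-0.28,1.9],[0,0,-1.3],65]
    - [[-0.04,-0.28,1.9],[0,0,-1.3],65]

```text
time_s: 1.85
eef_pos: [0.5592, -0.0025, 0.1265]
eef_rot: [0.001, 0.641, 0.768, 0.0]
wrist_force: [0.0, -0.6, 1.1]
opening: 0.652
```

```bash
python3 - <<'E'
from h import *
o=monitor.get_obs(); c=viewer.calibration("wrist"); im=viewer.camera("wrist")
print(o["time_s"],o["eef_pos"],R.from_quat(np.roll(o["eef_rot"],-1)).as_matrix().round(3).tolist(),o["opening"])
best=None
for d in spotter.outline_of("wrist","plug_socket"):
    m=d["region"]; ys,xs=np.nonzero(m); ct=np.array([xs.mean(),ys.mean()])
    bp=cv2.boxPoints(cv2.minAreaRect(np.stack([xs,ys],1).astype(np.float32)))
    print(round(d["score"],2),m.sum(),ct.round(1),bp.round(1).tolist())
    P=np.array([onz(c,u,v,.02)[:2] for u,v in bp]); print(P.round(4).tolist())
    cv2.polylines(im,[bp.astype(np.int32)],True,(0,255,0),1)
    W=np.array([onz(c,u,v,.02)[:2] for u,v in zip(xs[::7],ys[::7])]); vx=cv2.fitLine(W.astype(np.float32),cv2.DIST_L2,0,.001,.001).ravel(); print("line",vx,np.degrees(np.arctan2(vx[1],vx[0])))
    p,e=tri([ray(c,*ct),ray(viewer.calibration("side"),334.8,314.2)]);print("tri",p.round(4),np.round(e,1))
cv2.imwrite("pics/w2.png",im)
E
```

```text
1.85 [ 0.55924236 -0.00254495  0.12649654] [[-0.179, 0.984, 0.001], [0.984, 0.179, -0.0], [-0.0, 0.001, -1.0]] 0.6520874667434885
0.97 3929 [316.2 238.8] [[294.0, 191.0], [339.0, 191.0], [339.0, 292.0], [294.0, 292.0]]
[[0.5378, 0.0307], [0.5673, 0.0361], [0.5815, -0.0355], [0.5495, -0.0413]]
line [ 1.7150611e-01 -9.8518306e-01  5.5824721e-01  3.0013159e-04] -80.124596
tri [ 5.581e-01 -5.000e-04  1.620e-02] [0.4 0.4]
0.38 142378 [348.8 214.9] [[35.900001525878906, 369.5], [127.69999694824219, -2.200000047683716], [659.0, 129.10000610351562], [567.2000122070312, 500.79998779296875]]
[[0.3635, -0.1412], [0.4247, 0.1242], [0.7601, 0.1111], [0.8164, -0.1941]]
line [0.9992009  0.03996959 0.5788311  0.01639858] 2.290699
tri [0.5648 0.0142 0.0236] [14.1 14.1]
```

View pics/w2.png

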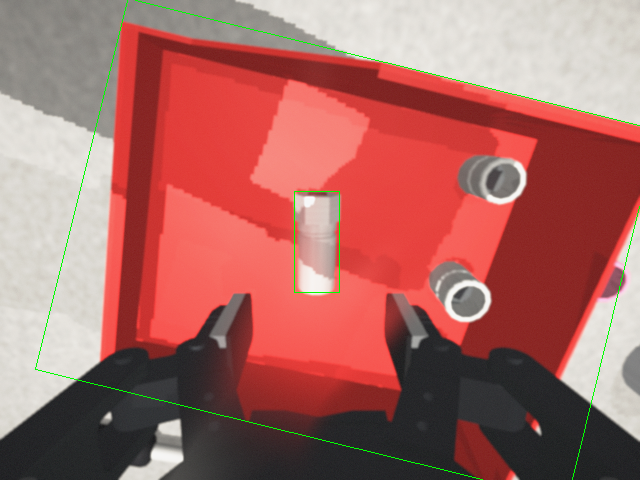

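The socket sits upright in the picture, centred at (316,239), with its axis parallel to the jaws' plane. I'll go down and grip.

Emit:
move_arm:
  motion:
    - [[0,-0.01,0.9],[0,0,0],65]
    - [[0,-0.01,1.6],[0,0,0],65]
    - [[0,-0.01,1.85],[0,0,0],65]
    - [[0,-0.01,1.85],[0,0,0],65]
    - [[0,-0.01,1.85],[0,0,0],10]
    - [[0,-0.01,1.85],[0,0,0],10]
    - [[0,-0.01,1.85],[0,0,0],10]
    - [[0,-0.01,1.85],[0,0,0],10]
    - [[0,-0.01,1.85],[0,0,0],10]

```text
time_s: 3.08
eef_pos: [0.5595, -0.0028, 0.0167]
eef_rot: [0.002, 0.64, 0.768, 0.001]
wrist_force: [-1.1, 0.5, 6.0]
opening: 0.296
```

Emit:
move_arm:
  motion:
    - [[0,0,-0.3],[0,0,0],10]
    - [[0,0,-1.0],[0,0,0],10]
    - [[0,0,-1.9],[0,0,0],10]
    - [[0,0,-2.8],[0,0,0],10]
    - [[0,0,-3.5],[0,0,0],10]
    - [[0,0,-3.8],[0,0,0],10]
    - [[0,0,-3.8],[0,0,0],10]
    - [[0,0,-3.8],[0,0,0],10]

```text
time_s: 4.08
eef_pos: [0.5564, -0.0023, 0.2401]
eef_rot: [-0.002, 0.64, 0.768, -0.001]
wrist_force: [0.2, 0.9, -1.6]
opening: 0.294
```

```bash
python3 - <<'E'
from h import *
o=monitor.get_obs(); print(o["time_s"],o["eef_pos"],o["eef_rot"],o["opening"],o["wrist_force"],o["q"])
V=[]
for n in ["wrist","side","scene"]:
    im=viewer.camera(n)
    for t in ["plug_socket","camera_head"]:
        for d in spotter.outline_of(n,t)[:1]:
            m=d["region"]; ys,xs=np.nonzero(m)
            print(n,t,round(d["score"],2),m.sum(),xs.mean().round(1),ys.mean().round(1),cv2.minAreaRect(np.stack([xs,ys],1).astype(np.float32)))
    V.append(im)
a=cv2.resize(V[0],(400,300)); s=cv2.resize(V[1][80:200,290:450],(400,300),interpolation=cv2.INTER_CUBIC); 
t=cv2.resize(V[2][150:390,60:380],(400,300)); u=cv2.resize(V[1][60:360,200:600],(400,300))
cv2.imwrite("pics/q3.png",np.vstack([np.hstack([a,s]),np.hstack([t,u])])); cv2.imwrite("pics/side3.png",V[1])
E
```

```text
4.075 [ 0.55639878 -0.00225015  0.24012475] [-0.00160538  0.64011371  0.76827805 -0.00083376] 0.2943926997338411 [ 0.18190813  0.86709669 -1.6283111 ] [-2.17371894e-01  1.41218074e-01  1.65060602e+00 -6.42312610e-06
  1.35338650e+00 -3.98871577e-01]
wrist plug_socket 0.63 11773 318.3 308.8 ((317.0, 315.0), (180.0, 80.0), 90.0)
side plug_socket 0.9 319 335.6 223.0 ((337.25, 222.25), (14.849241256713867, 28.284271240234375), 45.0)
side camera_head 0.58 232 371.6 135.8 ((372.3184814453125, 136.7322998046875), (22.132537841796875, 13.75656509399414), 86.8201675415039)
scene plug_socket 0.88 419 236.7 338.0 ((237.1409454345703, 337.2986755371094), (31.91857147216797, 15.466894149780273), 79.99201965332031)
scene camera_head 0.57 1832 137.2 262.6 ((136.56277465820312, 261.7564697265625), (65.65850067138672, 44.86077880859375), 11.592175483703613)
```

View pics/q3.png

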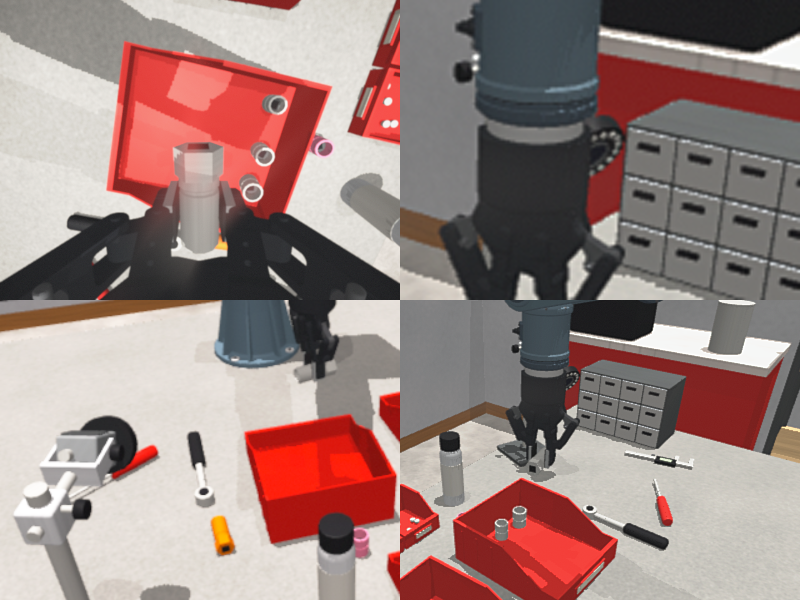

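The wrist picture shows the socket firmly held and clear of the bin, and all three short sockets still standing. Next I compute a viewing pose that points the wrist camera at the ring.

```bash
cat >> h.py <<'E'
def go(pos,yaw,el,cur=None):
    """units to TCP pos with socket mouth heading yaw(deg), tool tilt el(deg) forward"""
    o=monitor.get_obs(); p=o["eef_pos"]; M=R.from_quat(np.roll(o["eef_rot"],-1))
    y,e=np.radians([yaw,el]); h=np.array([np.cos(y),np.sin(y),0]); k=np.array([0,0,1.])
    z=np.cos(e)*-k+np.sin(e)*h; x=-(np.cos(e)*h+np.sin(e)*k); T=np.stack([x,np.cross(z,x),z],1)
    rv=(M.inv()*R.from_matrix(T)).as_rotvec(degrees=True)
    print("shift",(M.inv().apply(np.array(pos)-p)/.06).round(2).tolist(),"turn",(rv/8).round(2).tolist(),"deg",np.linalg.norm(rv).round(1),"mm",(np.linalg.norm(pos-p)*1000).round())
E
python3 - <<'E'
from h import *
go(np.array([.51,-.255,.225]),-21.7,59)
E
```

```text
shift [-4.0, -1.54, 0.28] turn [-3.72, -6.72, -6.56] deg 80.8 mm 258.0
```

Emit:
move_arm:
  motion:
    - [[-0.5,-0.2,0.0],[-0.4,-0.7,-0.7],10]
    - [[-1.0,-0.4,0.1],[-0.8,-1.4,-1.4],10]
    - [[-1.5,-0.6,0.1],[-1.2,-2.1,-2.1],10]
    - [[-2.0,-0.8,0.15],[-1.6,-2.9,-2.8],10]
    - [[-2.5,-1.0,0.2],[-2.0,-3.7,-3.6],10]
    - [[-3.0,-1.2,0.2],[-2.5,-4.5,-4.4],10]
    - [[-3.5,-1.4,0.25],[-3.0,-5.4,-5.3],10]
    - [[-4.0,-1.54,0.28],[-3.5,-6.3,-6.2],10]
    - [[-4.0,-1.54,0.28],[-3.72,-6.72,-6.56],10]
    - [[-4.0,-1.54,0.28],[-3.72,-6.72,-6.56],10]

```text
time_s: 5.78
eef_pos: [0.5157, -0.2288, 0.2196]
eef_rot: [0.402, 0.246, 0.881, -0.048]
wrist_force: [0.6, 0.2, -1.1]
opening: 0.292
```

```bash
python3 - <<'E'
from h import *
o=monitor.get_obs(); print(o["time_s"],o["eef_pos"],R.from_quat(np.roll(o["eef_rot"],-1)).as_matrix().round(3).tolist(),o["opening"],o["q"].round(2) if hasattr(o["q"],"round") else o["q"])
c=viewer.calibration("wrist"); im=viewer.camera("wrist"); np.save("w4.npy",c["extrinsics"])
cv2.imwrite("pics/w4.png",im); s=viewer.camera("side"); cv2.imwrite("pics/s4.png",s)
print(proj(c,[.7015,-.3305,.2717]))
E
```

```text
5.775 [ 0.51572496 -0.22882898  0.21962448] [[-0.556, 0.471, 0.685], [0.394, 0.875, -0.282], [-0.732, 0.113, -0.672]] 0.292469959414905 [-0.8  -0.25  2.29  0.79  0.42 -2.44]
[322.47020724 439.36135172]
```

View pics/w4.png

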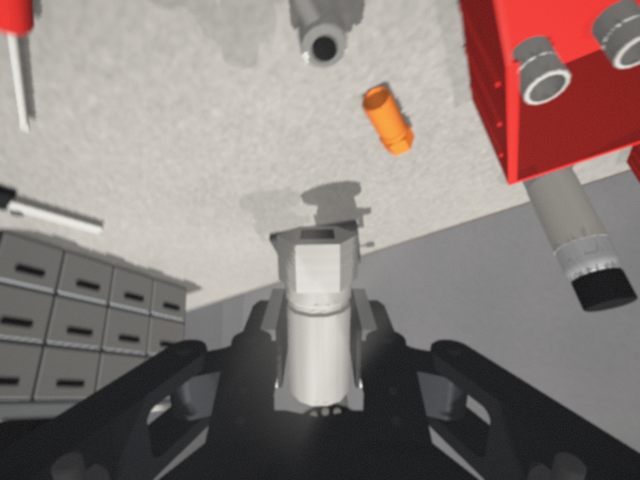

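The wrist view shows the gripper hiding the head, because the mouth side is the bottom of the picture. I'll check whether the side and scene views show the ring unobstructed from here.

```bash
python3 - <<'E'
from h import *
s=cv2.imread("pics/s4.png"); t=viewer.camera("scene"); cv2.imwrite("pics/sc4.png",t)
a=cv2.resize(s[100:175,330:405],(400,400),interpolation=cv2.INTER_CUBIC)
b=cv2.resize(t[235:310,85:185],(533,400),interpolation=cv2.INTER_CUBIC)[:,:400]
d=cv2.resize(s[40:240,230:430],(200,200)); e=cv2.resize(t[280:480,70:270],(200,200)); f=cv2.resize(t[400:480,105:205],(250,200),interpolation=cv2.INTER_CUBIC)
cv2.imwrite("pics/q5.png",np.vstack([np.hstack([a,b]),np.hstack([d,e,f,np.zeros((200,150,3),np.uint8)])]))
E
```

```text
(no output)
```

View pics/q5.png

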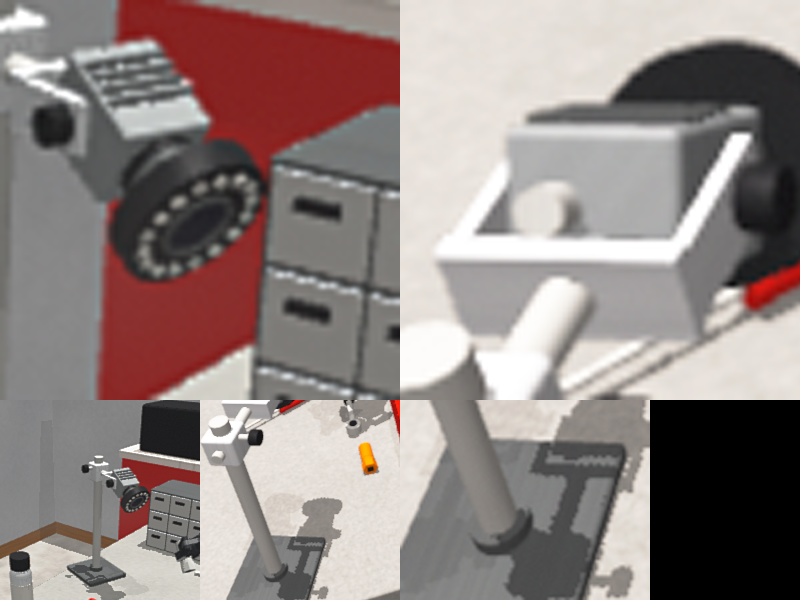

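```bash
cat > fit.py <<'E'
from h import *
from scipy.optimize import least_squares
s=cv2.imread("pics/s4.png"); cs=viewer.calibration("side"); cc=viewer.calibration("scene")
g=cv2.resize(s[100:175,330:405],None,fx=8,fy=8,interpolation=cv2.INTER_CUBIC); g=cv2.cvtColor(g,cv2.COLOR_BGR2GRAY).astype(float)
g-=cv2.GaussianBlur(g,(0,0),16)
mx=(g==cv2.dilate(g,np.ones((15,15))))&(g>25)
ys,xs=np.nonzero(mx); P=np.stack([xs,ys],1)/8+[330-.44,100-.44]
P=P[(np.abs(P-[366.9,141.6])<[13,13]).all(1)]; print(len(P),P.round(1).tolist())
def nrm(y,e): return np.array([-np.cos(e)*np.cos(y),-np.cos(e)*np.sin(y),-np.sin(e)])  # cam x axis, y=heading of mouth
def basis(n):
    v=np.cross([0,0,1.],n);v/=np.linalg.norm(v);return v,np.cross(n,v)
th=np.linspace(0,2*np.pi,180,endpoint=False)
def res(q):
    c=q[:3];v,w=basis(nrm(q[3],q[4])); ring=c+q[5]*(np.outer(np.cos(th),v)+np.outer(np.sin(th),w))
    uv=np.array([proj(cs,p) for p in ring]); d=np.linalg.norm(P[:,None]-uv,axis=2).min(1)
    return np.r_[d, (proj(cc,c)-[147,265.5])/3,(q[5]-.029)/.003]
for y0,e0 in[(-22,27),(-22,10),(-40,30),(0,30)]:
    r=least_squares(res,np.r_[.7015,-.3305,.2717,np.radians([y0,e0]),.029],loss="soft_l1",diff_step=1e-4)
    print(r.x[:3].round(4),np.degrees(r.x[3:5]).round(1),r.x[5].round(4),"cost",r.cost.round(2))
b,e=tri([ray(cs,327,208),ray(cc,145,453)]);print("base",b.round(3),np.round(e,1),onz(cc,145,453,.012).round(3))
d=b-r.x[:3];print("yaw from column",np.degrees(np.arctan2(d[1],d[0])).round(1),np.hypot(*d[:2]).round(3))
E
python3 fit.py
```

```text
17 [[357.6, 130.4], [374.7, 133.1], [370.9, 133.3], [376.7, 134.4], [367.2, 134.8], [376.6, 137.1], [363.1, 137.3], [375.4, 140.1], [359.8, 140.4], [373.3, 143.2], [357.3, 143.7], [369.9, 146.3], [356.4, 146.8], [357.1, 148.8], [365.9, 148.9], [362.4, 149.9], [359.2, 150.3]]
[ 0.7021 -0.3306  0.2729] [-19.9  28.7] 0.0292 cost 7.98
[ 0.7019 -0.3304  0.273 ] [-19.9  28.5] 0.0292 cost 7.98
[ 0.7018 -0.3306  0.273 ] [-19.7  28.7] 0.0293 cost 8.0
[ 0.7021 -0.3308  0.2729] [-19.7  28.8] 0.0293 cost 8.0
base [ 0.864 -0.394  0.011] [2.6 2.6] [ 0.867 -0.391  0.012]
yaw from column -21.2 0.174
```

The ring fit puts the glass at (0.702, -0.331, 0.273), with mouth heading about -20° and pitch about 28.6°. The column base agrees on the heading (-21°). Next I compute the final pose, and check the socket-in-hand model against the wrist picture.

```bash
cat > fin.py <<'E'
from h import *
Cg=np.array([.702,-.3306,.273]); Y,E=-20.3,28.6
y,e=np.radians([Y,E]); n=np.array([-np.cos(e)*np.cos(y),-np.cos(e)*np.sin(y),-np.sin(e)])
def pose():
    o=monitor.get_obs(); return o,np.array(o["eef_pos"]),R.from_quat(np.roll(o["eef_rot"],-1)).as_matrix()
E
python3 - <<'E'
from fin import *
o,p,M=pose(); c=viewer.calibration("wrist")
for t in [(.0365,0,-.0008),(.0365,.0135,-.0008),(.0365,-.0135,-.0008),(.0365,0,-.0143),(.0185,0,-.0008),(-.0315,0,-.0143),(-.0315,.0135,-.0008)]: print(t,proj(c,p+M@np.array(t)).round(1))
T=Cg+.12*n+.0315*n; print("TCP",T.round(4)); go(T+.0*n,Y,E)
E
```

```text
(0.0365, 0, -0.0008) [316.2 229. ]
(0.0365, 0.0135, -0.0008) [351.8 229. ]
(0.0365, -0.0135, -0.0008) [280.6 228.9]
(0.0365, 0, -0.0143) [315.9 238.4]
(0.0185, 0, -0.0008) [316.2 273.5]
(-0.0315, 0, -0.0143) [316.1 404.3]
(-0.0315, 0.0135, -0.0008) [347.6 382.2]
TCP [ 0.5772 -0.2845  0.2005]
shift [-0.72, -0.35, 1.17] turn [0.02, 2.38, -1.33] deg 21.8 mm 85.0
```

Emit:
move_arm:
  motion:
    - [[-0.25,-0.1,0.4],[0,0.7,-0.4],10]
    - [[-0.5,-0.2,0.8],[0,1.5,-0.8],10]
    - [[-0.7,-0.33,1.1],[0,2.2,-1.2],10]
    - [[-0.72,-0.35,1.17],[0.02,2.38,-1.33],10]
    - [[-0.72,-0.35,1.17],[0.02,2.38,-1.33],10]
    - [[-0.72,-0.35,1.17],[0.02,2.38,-1.33],10]

```text
time_s: 6.68
eef_pos: [0.5771, -0.2822, 0.2005]
eef_rot: [0.243, 0.169, 0.954, -0.044]
wrist_force: [0.3, -0.5, -1.0]
opening: 0.292
```

```bash
cat > chk.py <<'E'
from fin import *
import sys
ims={k:viewer.camera(k) for k in ["side","scene"]}
o,p,M=pose(); m=p+M@np.array([-.0315,0,-.0008]); x=-M[:,0]
v=np.cross([0,0,1.],n);v/=np.linalg.norm(v);w=np.cross(n,v);d=m-Cg
print(o["time_s"],p.round(4),"mouth in cam",(d@n).round(4),(d@v).round(4),(d@w).round(4),"angle",np.degrees(np.arccos(-x@n)).round(1),"open",o["opening"],"dq",np.abs(o["dq"]).max().round(4))
go(Cg+.12*n+.0315*n,Y,E)
for k,im in ims.items():
    c=viewer.calibration(k)
    for P,col in[(m,(0,255,0)),(m-.068*x,(255,0,0)),(Cg,(0,0,255)),(Cg+.09*n,(0,255,255))]: 
        print(k,proj(c,P).round(1)); 
    cv2.imwrite(f"pics/{k}_{sys.argv[1]}.png",im)
A=ims["side"][95:245,270:420];B=ims["scene"][190:340,85:235]
cv2.imwrite(f"pics/f{sys.argv[1]}.png",np.hstack([cv2.resize(i,(400,400),interpolation=cv2.INTER_CUBIC) for i in(A,B)]))
E
python3 chk.py 1
```

```text
6.775 [ 0.5772 -0.2826  0.2009] mouth in cam 0.1204 -0.0018 0.0016 angle 0.2 open 0.29321664427867616 dq 0.0088
shift [-0.01, -0.03, 0.01] turn [0.0, 0.01, 0.02] deg 0.2 mm 2.0
side [392.2 177.4]
side [408.  199.2]
side [366.6 141.7]
side [385.8 168.3]
scene [173.  253.8]
scene [184.6 249.2]
scene [146.4 264.7]
scene [166.2 256.9]
```

View pics/f1.png

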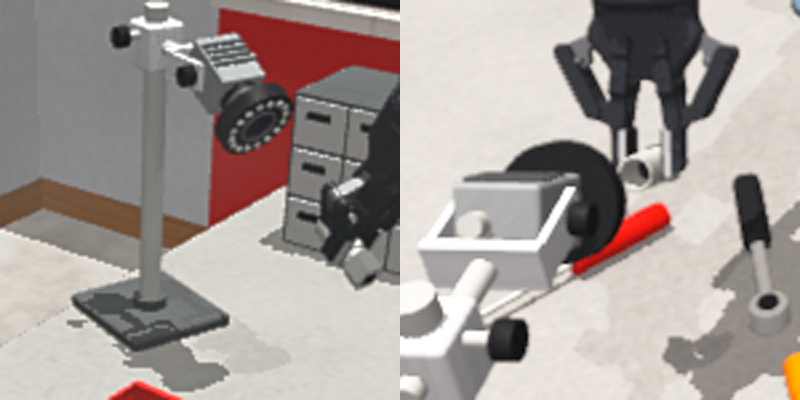

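The side view shows the socket lying along the line of sight, and the scene view shows the mouth near (175,255), close to the predicted (173,254). I'll take one zoomed check with the model overlaid.

```bash
python3 - <<'E'
from fin import *
o,p,M=pose(); out=[]; th=np.linspace(0,2*np.pi,120)
for k,(u,v) in {"side":(400,188),"scene":(176,253)}.items():
    im=cv2.imread(f"pics/{k}_1.png"); c=viewer.calibration(k); r=20; S=10
    A=cv2.resize(im[v-r:v+r,u-r:u+r],None,fx=S,fy=S,interpolation=cv2.INTER_CUBIC); Bm=A.copy()
    for xx,rad,col in[(-.0315,.0135,(0,255,0)),(-.0315,.0105,(0,255,255)),(.0365,.0135,(255,0,0))]:
        q=[proj(c,p+M@np.array([xx,rad*np.cos(t),-.0008+rad*np.sin(t)])) for t in th]
        q=((np.array(q)-[u-r,v-r]+.5)*S).astype(np.int32); cv2.polylines(Bm,[q],True,col,1)
    q=[proj(c,Cg+n*t) for t in(.05,.3)]; q=((np.array(q)-[u-r,v-r]+.5)*S).astype(np.int32); cv2.line(Bm,*map(tuple,q.tolist()),(0,0,255),1)
    out.append(np.vstack([A,Bm])[:, :])
cv2.imwrite("pics/z1.png",cv2.resize(np.hstack(out),(600,600)))
E
```

```text
(no output)
```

View pics/z1.png

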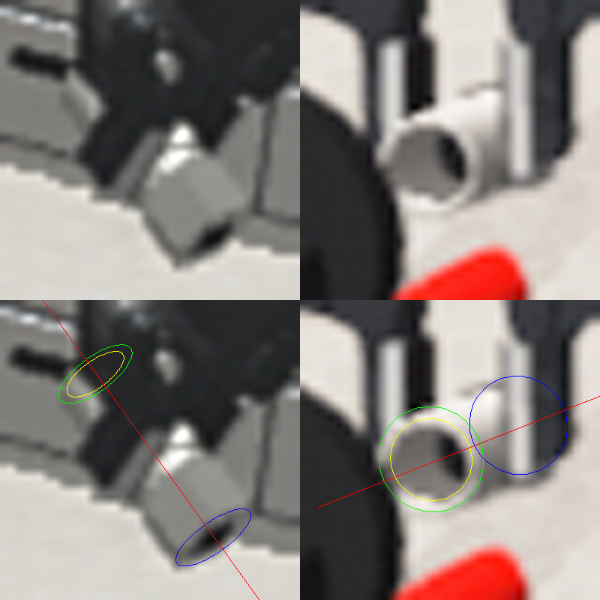

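The overlay matches in both views: the mouth ring in the scene picture and the collar end in the side picture, both on the line of sight. I'm handing in.

```bash
python3 - <<'E'
from fin import *
viewer.camera("side");viewer.camera("wrist")
print([len(spotter.search_frame("wrist","plug_socket"))])
o,p,M=pose();print(o["time_s"],p.round(4),o["opening"],np.abs(o["dq"]).max())
print(workorder.hand_in())
E
```

```text
[2]
6.925 [ 0.5776 -0.2832  0.2014] 0.2925943302887274 0.008189216864793934
the job is handed in; nothing more can be done
None
```

I took the plug socket out of the bin and handed the job in at about 6.9 s, still holding it in front of the inspection camera. No verdict was reported.

- **Position:** The last checks put the mouth 120 mm from the glass and about 2 mm off the line of sight both sideways and up or down. The axis was about 0.2° off. These figures come from my measured camera pose and from where I worked out the socket sits in the fingers.
- **Independent check:** Drawing the predicted mouth and collar end over the side and scene pictures matched both to within about 1–2 pixels. Each view showed only one end clearly, because the gripper hid the other.
- **Grip and steadiness:** The opening held at about 0.29, which fits the 27 mm tube. Joint speeds were below 0.01 rad/s at hand-in.
- **Short sockets:** All three were standing in the picture taken just after the lift. I did not look at them again, but nothing went near the bin afterwards.
- **Camera pose:** Two estimates of the direction it faces differed by about 1.5° (−19.8° from the ring light, −21.2° from the stand column). I used −20.3°, well inside the tolerance.
- **What did not work:** I tried to view the inspection camera with the wrist camera, but the gripper blocked it. The pose came from the side and scene cameras instead.

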